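Press a pack upright into the corner of a labelling jig

ROBOT

A 6-joint arm with a two-finger parallel gripper is mounted at the origin on the work surface; the furniture and walls round the work are solid. World frame = base frame: x ahead of the robot, y to its left, z up, the work surface at z = 0. Lengths are in m, angles in rad, forces in N, time in s.
With the tool pointing down it reaches from about 0.375 to 0.9 m from the base axis. Payload 3.1 kg.
Tool frame: the origin (TCP) lies at the very end of the fingers, on their centre line; the grasp point (between the pads) lies 19 mm behind it; z points along the fingers, y is the line along which they close (so a half turn about z gives the same grasp; the last joint's range is limited). The gripper opens to 85 mm and grips with 20 to 120 N. Pads are 22 mm wide; open, the fingers measure 114 mm over their backs; the gripper's body (76 mm by 85 mm) begins 54 mm behind the grasp point. The pads swing forward as they close: fully open they stand 13 mm farther back than shut.
Start: joints at [-0.178, 0.527, 1.433, -0, 1.181, -0.178], TCP at [0.625, 0, 0.196] pointing down, gripper open.
Joint ranges: [-3.08, 3.08], [-0.75, 2.2], [0.22, 2.44], [-1.43, 4.57], [0, 2.65], [-2.85, 2.85]. Speed limits (rad/s): [2.79, 2.79, 3.14, 3.14, 3.14, 3.14].

INTERFACE

Orientations are given as a unit quaternion [x, y, z, w].
In Python, from station import manip gives the robot as it stands.
- The arm moves only by the shell command python3 -m handwheel 'ROWS' [FORCE]. ROWS is JSON, a list of rows, each a list of 7 numbers: the shift along the world's x, y, z in mm, then the turn, a rotation vector about the world's x, y, z in degrees, then the opening, from 0 (shut) to 1 (fully open). A call has exactly 10 rows; each row shifts and turns the commanded pose from where the row before left it; what a row does not reach is not made up. A row lasts 1/8 s, in which the tool goes at most 62.5 mm and 10.7 degrees, less where a joint would pass 70% of its speed; a pose out of reach is approached as far as the arm can. A call is refused whole if a number of a shift passes 62.5 or a number of a turn 10.7, either way. A call with a gripper value outside its range is refused whole. The fingers move at their own pace and stop on an object; FORCE is the grip in N (left out, the last holds). Time passes only in rows, so rows that do not move let the fingers close, or fill a call up. It gives the time, the measured TCP pose, the force, the opening and the grip force at its end, in the units of the state.
- manip.sense(): the state, without advancing time (a new reading comes with each control period).
- manip.snapshot(name): name is "scene" or "side" or "wrist"; returns the picture (384x512x3 uint8, red, green, blue); there is no depth.
- manip.get_calibration(name): a dict with "K" (3x3 intrinsics, pixels), "rvec" (rotation vector, rad) and "tvec" (3), from world to camera coordinates, as OpenCV has them. Camera axes: x right, y down, z forward; pixel columns grow to the right and rows downward; lengths in m; the calibration is good to about 2 mm. A picture is of the moment at which its call begins: read the wrist's pose just before it. get_calibration takes no time and is no camera call; for the wrist camera it gives the pose at the moment of the call.
- manip.sign_off(): hands the job in; it is judged then, once.
The state is a dict: "t": time; "q": joint angles; "qd": joint speeds; "tau": joint torques, N m; "tcp_pos": TCP position; "tool_rot": TCP orientation; "force": force on the tool from outside, world axes, zero at the start; "ft_torque": the same for the moment, N m; "finger_gap": opening from 0.0 (shut) to 1.0 (fully open); "gripper_force": force on a finger pad.
Only numpy, scipy, OpenCV 4.12 (cv2) and the standard library are available. Lean on these libraries where they do the work, as an engineer would, in place of code of your own. Each camera call takes 0.05 s, during which the arm holds its last target. There are 200 camera calls.

TASK

Stand the teal pack of thermal pads, which lies flat, upright on one of its short thin edges in the labelling jig: between the two orange lugs, with a broad face close against the upright fence. Let go of it, then press it with the fingertips at its upper front edge, forward and down in one diagonal push, so that it is squeezed flush against the fence and flat on the base at once, and finish while still holding that push so that the label can be stuck on. Push firmly without crushing the pack, and leave the other things on the table where they are.

Things in the scene. Friction and masses are not known exactly. Their poses are not given: they have to be found in the camera images.
- pack_centre (a point): Centre of the teal carton of thermal pads, 60 x 95 x 22 mm, about 0.1 kg; starts lying flat, centre 11 mm up. Own x axis along its 60 mm width, y along its 95 mm length, z along its 22 mm thickness (up at the start). It can be gripped across the 60 mm width.
- jig: Labelling jig, fixed. Origin on the table under it; x axis runs through the fence, away from the pack's side, y left along the fence, z up. Two orange lugs on the base, 12 mm high, x = -29 to +15 mm, inner faces at y = -40 and +40 mm. A pack standing home has its centre at x = +4, y about 0, z = 55.5 mm, its top at z = 103 mm, its front face at x = -7 mm.
- jig_base: Grey base plate of the jig, 115 x 140 x 8 mm (x = -54 to +61, y = -70 to +70 mm). Same origin and axes as the jig.
- jig_fence: Upright aluminium fence of the jig, 120 mm wide, 12 mm thick (x = +15 to +27 mm), its top 108 mm above the table; rigid. Gussets behind it. Same origin and axes as the jig.
- tape: Bystander: roll of blue tape, 66 mm across, height 19 mm, loose, origin at the centre of its underside; leave it alone.
- dish: Bystander: round pale dish of screws, 74 mm across, height 19 mm, loose, origin at the centre of its underside; leave it alone.
- meter: Bystander: yellow multimeter, 66 x 134 x 44 mm, loose, origin at the centre of its underside; leave it alone.
- driver: Bystander: screwdriver with orange handle, length 199, thickness 28 mm, loose, origin at the centre of its underside; leave it alone.
- drive: Bystander: hard disk drive, 102 x 147 x 27 mm, loose, origin at the centre of its underside; leave it alone.
Mind the look-alikes: they are no part of the job. Of the things that look like the part that bears pack_centre, take the one that is farthest to the robot's left at the start.

How it is judged:
By the outcome, as a careful person would: the job done as asked, in the order asked, and still so for the second after the job is handed in, while the arm keeps its last pose, push and grip.
It also fails if it takes over 51 s, if anything falls off the work surface, if the arm or the gripper's body presses on something with over 40 N, if the wrist force passes 120 N, or if a joint passes its speed limit or range.

## Working session

There is one attempt and no reset: what is moved stays moved. The work goes in short steps, Python scripts to look and compute and a shell command to move; the robot and the scene stay as the last step left them, time stands still between calls to the robot, and variables do not carry over. Pictures are saved under pics/ and viewed, at most 10 in all, crops included, and the job is handed in when it is done.

```bash
mkdir -p pics
python3 - <<'E'
from station import manip
import cv2,numpy as np
for n in("scene","side"):
    im=manip.snapshot(n); cv2.imwrite(f"pics/{n}0.png",cv2.resize(im[:,:,::-1],(800,600),interpolation=cv2.INTER_CUBIC))
    np.save(f"pics/{n}0.npy",im)
    c=manip.get_calibration(n); print(n,c)
print(manip.sense())
E
```

```text
scene {'K': array([[414.37028656,   0.        , 258.60784298],
       [  0.        , 414.37028656, 196.07378226],
       [  0.        ,   0.        ,   1.        ]]), 'rvec': array([ 1.20789004, -2.17650937,  1.06757951]), 'tvec': array([0.24368454, 0.28001658, 1.13833508])}
side {'K': array([[423.64199476,   0.        , 251.03583752],
       [  0.        , 423.64199476, 194.19207071],
       [  0.        ,   0.        ,   1.        ]]), 'rvec': array([ 2.03451217, -0.1326938 ,  0.08765977]), 'tvec': array([-0.4962598 ,  0.06912806,  1.30533675])}
{'t': 0.1, 'q': array([-1.78493138e-01,  5.28310751e-01,  1.43376048e+00, -1.06038592e-05,
        1.18142783e+00, -1.78480772e-01]), 'qd': array([ 0.00135555, -0.00145042, -0.0003869 , -0.00058471, -0.00221767,
       -0.00082956]), 'tau': array([ 4.33945943e-04, -4.43301880e+01, -1.78587180e+01, -2.04061280e-04,
        3.88642526e-03,  1.10165692e-05]), 'tcp_pos': array([6.24292384e-01, 1.58105249e-04, 1.95074276e-01]), 'tool_rot': array([ 7.07109405e-01,  7.07103514e-01, -5.47672202e-04, -7.80179683e-04]), 'force': array([ 0.47632687, -0.28595296,  0.1102829 ]), 'ft_torque': array([ 0.0138941 , -0.02869146,  0.01779599]), 'gripper_force': 0.0, 'finger_gap': 1.0024325774054659}
```

View pics/scene0.png

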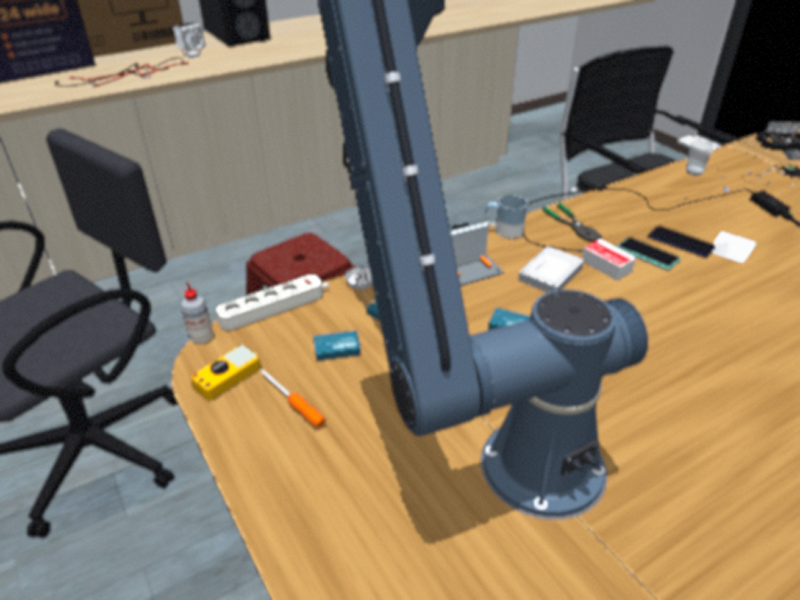

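View pics/side0.png

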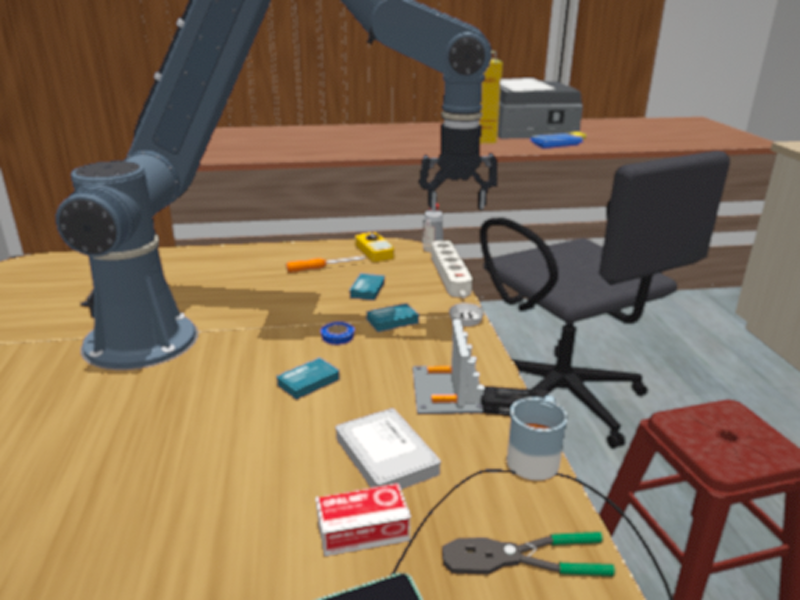

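The side view shows three teal packs at about (368,286), (393,317) and (308,377). The jig is at (455,385), with the fence at (465,365) and lugs at (440,370) and (443,398). I'll enlarge crops and convert to table positions.

```bash
cat > h.py <<'E'
import numpy as np,cv2
from station import manip
def ray(n,uv,z,c=None):
    c=c or manip.get_calibration(n); R=cv2.Rodrigues(c["rvec"])[0]; t=c["tvec"]
    d=R.T@np.linalg.inv(c["K"])@np.array([uv[0],uv[1],1.]); o=-R.T@t
    return o+d*(z-o[2])/d[2]
def proj(n,P,c=None):
    c=c or manip.get_calibration(n)
    return cv2.projectPoints(np.array(P,float).reshape(-1,3),c["rvec"],c["tvec"],c["K"],None)[0].reshape(-1,2)
E
python3 - <<'E'
from h import *
for nm,u,v,z in[("packA",368,286,.015),("packB",393,317,.015),("packC",308,377,.015),("meter",375,247,.03),("tape",337,332,.01),("dish",466,315,.01),("jigbase FL",414,367,.008),("jig near L",418,412,.008),("jig near R",480,411,.008),("drive",388,447,.02)]:
    print(nm,ray("side",(u*.64,v*.64),z).round(3))
im=np.load("pics/side0.npy")[:,:,::-1]
a=cv2.resize(im[165:205,205:275],(800,457),interpolation=cv2.INTER_CUBIC)
cv2.imwrite("pics/cA.png",a)
b=cv2.resize(im[195:270,255:355],(800,600),interpolation=cv2.INTER_CUBIC)
cv2.imwrite("pics/cJ.png",b)
E
```

```text
packA [0.466 0.154 0.015]
packB [ 0.502 -0.     0.015]
packC [ 0.325 -0.204  0.015]
meter [0.504 0.349 0.03 ]
tape [ 0.385 -0.04   0.01 ]
dish [ 0.655 -0.001  0.01 ]
jigbase FL [ 0.516 -0.184  0.008]
jig near L [ 0.5   -0.32   0.008]
jig near R [ 0.601 -0.33   0.008]
drive [ 0.439 -0.416  0.02 ]
```

View pics/cA.png

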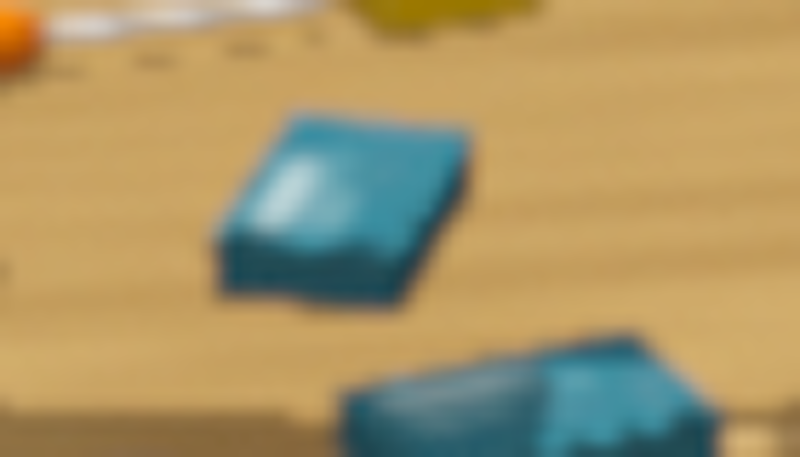

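View pics/cJ.png

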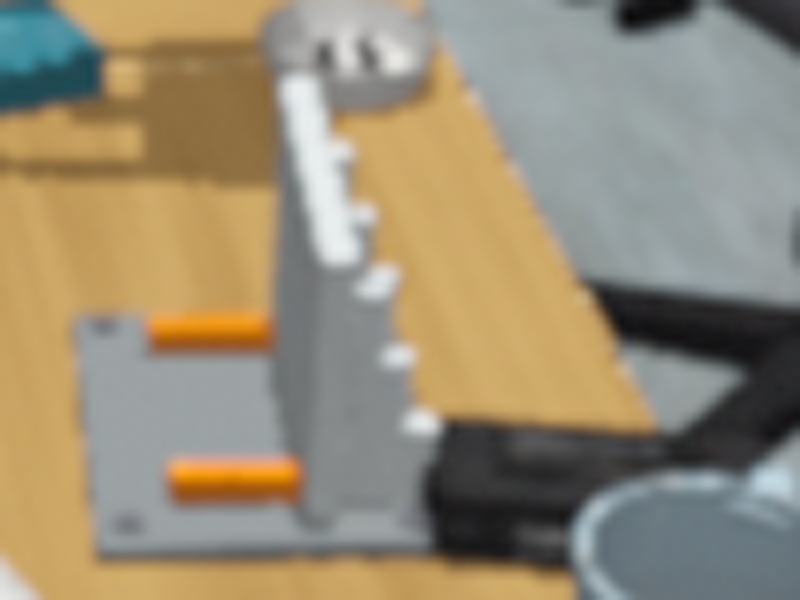

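Pack A's top corners are at crop (297,118), (470,130), (400,255) and (217,240). Jig base corners are at crop (75,316), (98,553) and (437,548). The lug front ends are at (148,318) and (168,462).

Run:
```python
from h import *
for p in[(297,118),(470,130),(400,255),(217,240)]:
    print("A",ray("side",(205+p[0]/11.43,165+p[1]/11.43),.022).round(4))
for p,z in[((75,316),.008),((98,553),.006),((437,548),.006),((148,318),.02),((168,462),.02),((335,262),.108),((285,75),.108)]:
    print("J",ray("side",(255+p[0]/8,195+p[1]/8),z).round(4))
c=manip.get_calibration("wrist");R=cv2.Rodrigues(c["rvec"])[0];print("wrist cam",-R.T@c["tvec"],R, c["K"][0,0])
```

```text
A [0.455  0.2067 0.022 ]
A [0.5082 0.1908 0.022 ]
A [0.4765 0.1037 0.022 ]
A [0.4231 0.1208 0.022 ]
J [ 0.5146 -0.1818  0.008 ]
J [ 0.4997 -0.319   0.006 ]
J [ 0.6077 -0.3301  0.006 ]
J [ 0.5363 -0.2051  0.02  ]
J [ 0.527 -0.292  0.02 ]
J [ 0.5717 -0.3178  0.108 ]
J [ 0.5827 -0.1961  0.108 ]
wrist cam [0.6247422  0.07212521 0.37284568] [[ 9.99998579e-01 -6.49389043e-04 -1.55570272e-03]
 [-1.88828762e-04 -9.60168916e-01  2.79420146e-01]
 [-1.67518977e-03 -2.79419455e-01 -9.60167674e-01]] 338.8188262380343
```

```bash
python3 -m handwheel '[[-40,39,0,0,0,-9,1],[-40,39,0,0,0,-10,1],[-40,39,0,0,0,0,1],[-38,38,0,0,0,0,1],[0,0,0,0,0,0,1],[0,0,0,0,0,0,1],[0,0,0,0,0,0,1],[0,0,0,0,0,0,1],[0,0,0,0,0,0,1],[0,0,0,0,0,0,1]]' 40
python3 - <<'E'
from h import *
c=manip.get_calibration("wrist");im=manip.snapshot("wrist")
np.save("pics/w1.npy",im);import pickle;pickle.dump(c,open("pics/w1.pkl","wb"))
cv2.imwrite("pics/w1.png",cv2.resize(im[:,:,::-1],(800,600),interpolation=cv2.INTER_CUBIC))
E
```

```text
t: 1.35
tcp_pos: [0.4672, 0.1547, 0.1958]
tool_rot: [0.814, 0.58, -0.0, -0.0]
force: [0.3, -0.4, 0.8]
finger_gap: 0.998
gripper_force: 0.0
```

View pics/w1.png

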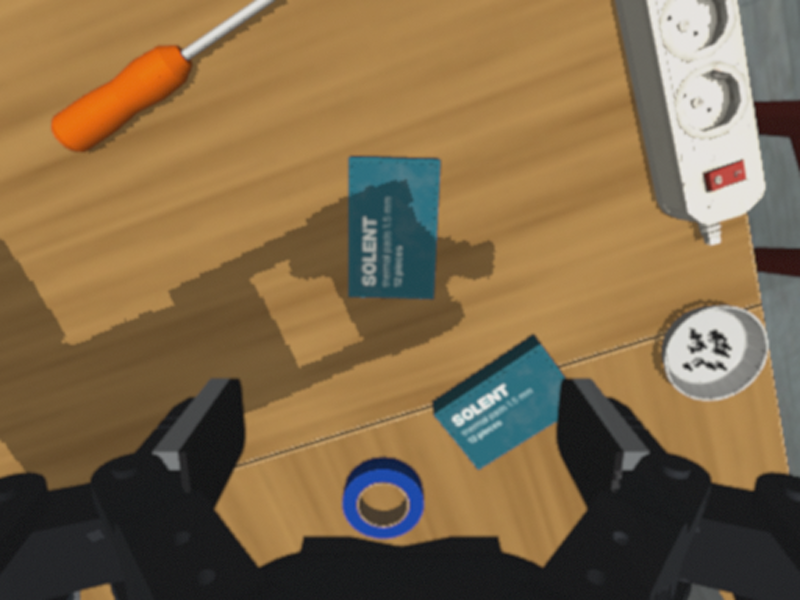

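The pack is in clear view, with corners at (349,156), (440,157), (435,299) and (348,298) in the 800x600 picture. It is nearly aligned with the fingers. The tape is at (383,497) and pack B at (500,405).

Run:
```python
from h import *
import pickle
c=pickle.load(open("pics/w1.pkl","rb"))
P=np.array([ray("wrist",(u*.64,v*.64),.022,c) for u,v in[(349,156),(440,157),(435,299),(348,298)]])
print(P.round(4),P.mean(0).round(4))
w=(P[1]+P[2]-P[0]-P[3])/2; l=(P[0]+P[1]-P[2]-P[3])/2
for d in(w,l): print(np.linalg.norm(d)*1e3,np.degrees(np.arctan2(d[1],d[0])))
R=cv2.Rodrigues(c["rvec"])[0];print(-R.T@c["tvec"])
for n,u,v in[("tape",383,492),("dish",715,345)]: print(n,ray("wrist",(u*.64,v*.64),.019,c).round(3))
```

```text
[[0.4555 0.2222 0.022 ]
 [0.5107 0.2025 0.022 ]
 [0.478  0.1125 0.022 ]
 [0.4212 0.1329 0.022 ]] [0.4663 0.1675 0.022 ]
59.52998642757115 -19.728386268016667
95.70984036917218 69.50767900551362
[0.49041573 0.22289173 0.37360212]
tape [ 0.39  -0.026  0.019]
dish [0.658 0.013 0.019]
```

```bash
python3 -m handwheel '[[0.5,3.7,-16,0,0,-1,1],[0.5,3.7,-16,6.6,-2.4,0,1],[0.5,3.7,-16,6.6,-2.4,0,1],[0.5,3.7,-16,6.6,-2.4,0,1],[0.5,3.7,-16,6.6,-2.4,0,1],[0.5,3.7,-16,6.6,-2.4,0,1],[0,0,0,6.6,-2.4,0,1],[0,0,0,0,0,0,1],[0,0,0,0,0,0,1],[0,0,0,0,0,0,1]]' 30
python3 - <<'E'
from h import *
from scipy.spatial.transform import Rotation as Ro
s=manip.sense();print(s["q"].round(3),s["tcp_pos"].round(4));print(Ro.from_quat(s["tool_rot"]).as_matrix().round(3))
c=manip.get_calibration("wrist");im=manip.snapshot("wrist")
for x,y in[(.4555,.2222),(.5107,.2025),(.478,.1125),(.4212,.1329)]:
    print(proj("wrist",(x,y,.022),c)*1.5625)
cv2.imwrite("pics/w2.png",cv2.resize(im[:,:,::-1],(800,600),interpolation=cv2.INTER_CUBIC))
E
```

```text
t: 2.65
tcp_pos: [0.4691, 0.1781, 0.1038]
tool_rot: [0.767, 0.54, 0.283, -0.2]
force: [-0.8, 0.7, -0.4]
finger_gap: 0.994
gripper_force: 0.0
[-0.347  0.596  2.134  1.129  0.803 -0.978] [0.4691 0.1781 0.1038]
[[ 0.256  0.942  0.217]
 [ 0.715 -0.336  0.613]
 [ 0.65  -0.002 -0.76 ]]
[[348.3365439  327.05350021]]
[[459.23269794 326.95852111]]
[[467.79401624 525.11398245]]
[[334.88956525 524.87967921]]
```

View pics/w2.png

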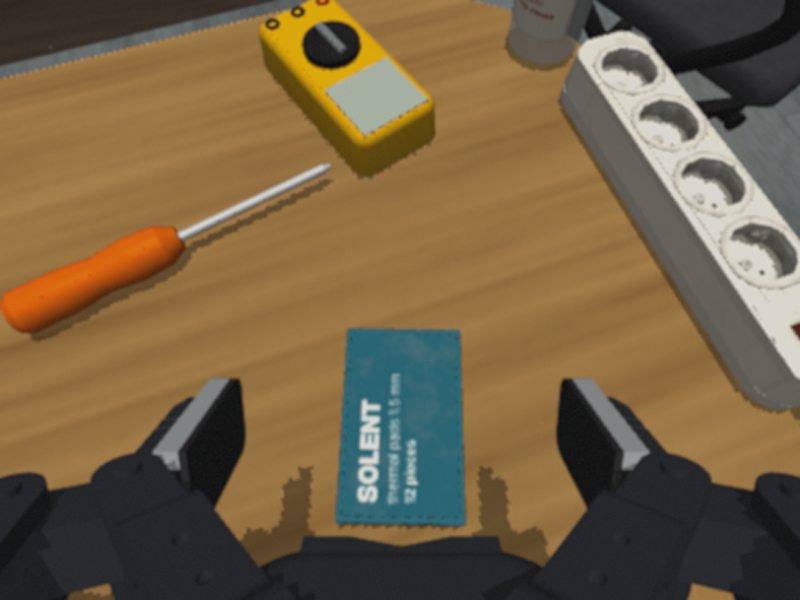

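The projected corners match the picture within 2 px, and the pack at (338–465) is centred between the fingers (242 and 560). I'll descend and grip.

```bash
python3 -m handwheel '[[0,0,-25,0,0,0,1],[0,0,-25,0,0,0,1],[0,0,-25,0,0,0,1],[0,0,-15,0,0,0,1],[0,0,-6,0,0,0,1],[0,0,0,0,0,0,0.9],[0,0,0,0,0,0,0.4],[0,0,0,0,0,0,0.4],[0,0,0,0,0,0,0.4],[0,0,0,0,0,0,0.4]]' 30
```

```text
t: 3.95
tcp_pos: [0.4689, 0.1774, 0.0072]
tool_rot: [0.767, 0.539, 0.283, -0.201]
force: [0.7, -0.2, 0.5]
finger_gap: 0.401
gripper_force: 0.0
```

Run:
```python
from h import *
im=manip.snapshot("wrist")
cv2.imwrite("pics/w3.png",cv2.resize(im[:,:,::-1],(800,600),interpolation=cv2.INTER_CUBIC))
```

```text
(no output)
```

View pics/w3.png

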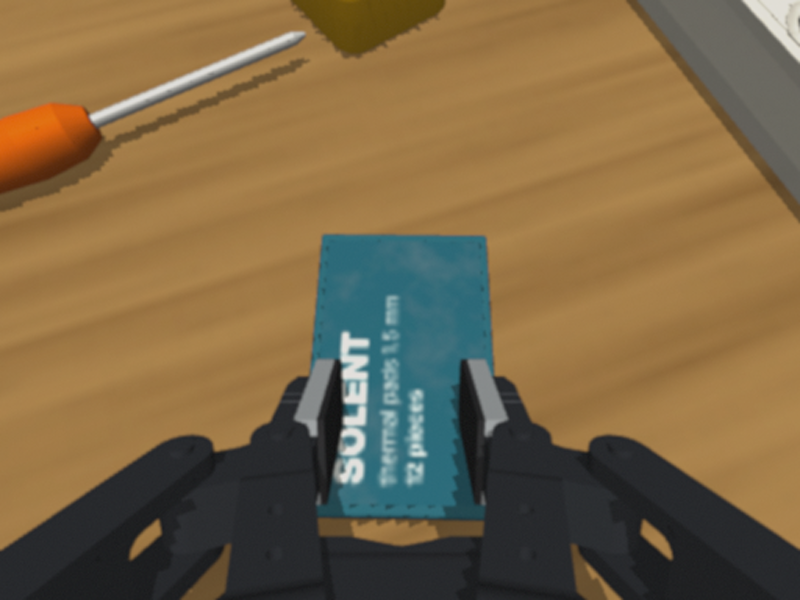

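Run:
```python
from h import *
from scipy.spatial.transform import Rotation as Ro
s=manip.sense();R=Ro.from_quat(s["tool_rot"]).as_matrix();c=manip.get_calibration("wrist")
for y in(-17,):
  for x in(-11,11):
    for z in(0,-6,-12,-20,-38):
        p=s["tcp_pos"]+R@np.array([x,y,z])/1e3
        print(x,y,z,p.round(4),(proj("wrist",p,c)[0]*1.5625).round(0))
print(s["finger_gap"],s["gripper_force"],s["force"])
for x,y in[(.4555,.2222),(.5107,.2025),(.478,.1125),(.4212,.1329)]:
    print(proj("wrist",[(x,y,.022),(x,y,0)],c)*1.5625)
```

```text
-11 -17 0 [4.500e-01 1.753e-01 1.000e-04] [354. 372.]
-11 -17 -6 [0.4487 0.1716 0.0047] [353. 380.]
-11 -17 -12 [0.4474 0.1679 0.0092] [351. 387.]
-11 -17 -20 [0.4457 0.163  0.0153] [349. 398.]
-11 -17 -38 [0.4418 0.152  0.029 ] [343. 427.]
11 -17 0 [0.4557 0.191  0.0144] [352. 315.]
11 -17 -6 [0.4544 0.1873 0.019 ] [351. 321.]
11 -17 -12 [0.4531 0.1836 0.0235] [349. 327.]
11 -17 -20 [0.4514 0.1787 0.0296] [347. 336.]
11 -17 -38 [0.4475 0.1677 0.0433] [341. 359.]
0.3956712809149856 0.0 [-0.72719832  0.36662144 -0.76668035]
[[324.00447788 232.44004342]
 [331.38057302 260.5822374 ]]
[[485.52182307 231.82791103]
 [477.63927007 260.04345917]]
[[506.5202977  519.29320484]
 [494.39589418 520.58502411]]
[[297.20189989 519.40116013]
 [309.37089674 520.67918171]]
```

Run:
```python
from h import *
print(proj("side",[(.624-.05,0,.195),(.624,0,.195),(.624+.05,0,.195),(.624,0,.208),(.624,0,.233)])*1.5625)
im=manip.snapshot("side"); np.save("pics/s2.npy",im)
s=manip.sense()
u=proj("side",s["tcp_pos"])[0];print(u)
x,y=u.astype(int)
cv2.imwrite("pics/s2.png",cv2.resize(im[y-45:y+30,x-50:x+50,::-1],(800,600),interpolation=cv2.INTER_CUBIC))
```

```text
[[430.06129904 232.90022891]
 [455.26535301 231.79726638]
 [480.23612656 230.7045125 ]
 [455.58033498 225.49965402]
 [456.19419308 213.22644267]]
[235.65439601 182.25825678]
```

View pics/s2.png

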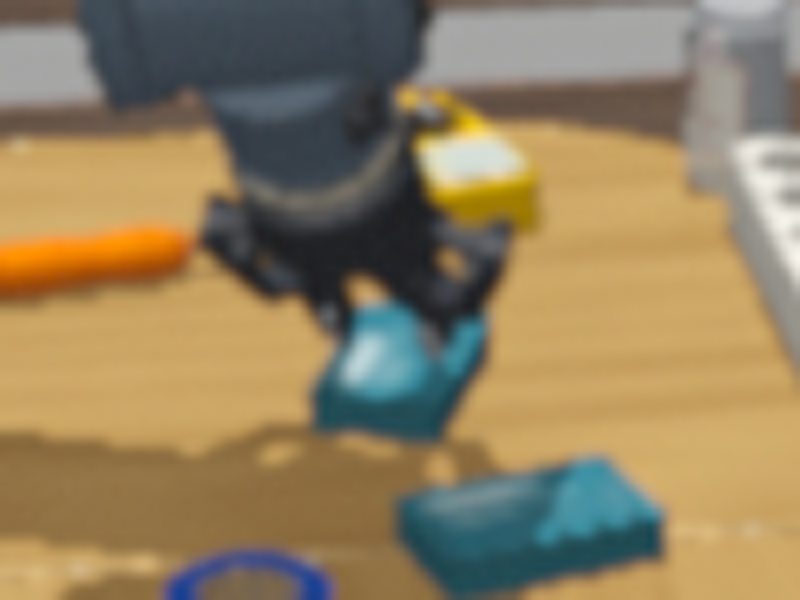

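The side crop shows the fingers above the pack. The real fingertips are about 40 mm behind the reported TCP: the tips are at row 207 in side0, where the TCP projects to 232. I'll open, shift about 17 mm along the pack, and go lower.

```bash
python3 -m handwheel '[[0,0,0,0,0,0,1],[0,0,0,0,0,0,1],[0,0,0,0,0,0,1],[3,8,0,0,0,0,1],[3,8,-3,0,0,0,1],[0,0,-10,0,0,0,1],[0,0,-8,0,0,0,1],[0,0,-3,0,0,0,1],[0,0,0,0,0,0,1],[0,0,0,0,0,0,1]]' 30
python3 - <<'E'
from h import *
im=manip.snapshot("wrist")
cv2.imwrite("pics/w4.png",cv2.resize(im[:,:,::-1],(800,600),interpolation=cv2.INTER_CUBIC))
E
```

```text
t: 5.3
tcp_pos: [0.4748, 0.1933, -0.0169]
tool_rot: [0.768, 0.539, 0.283, -0.201]
force: [0.2, -0.2, -1.0]
finger_gap: 0.999
gripper_force: 0.0
```

View pics/w4.png

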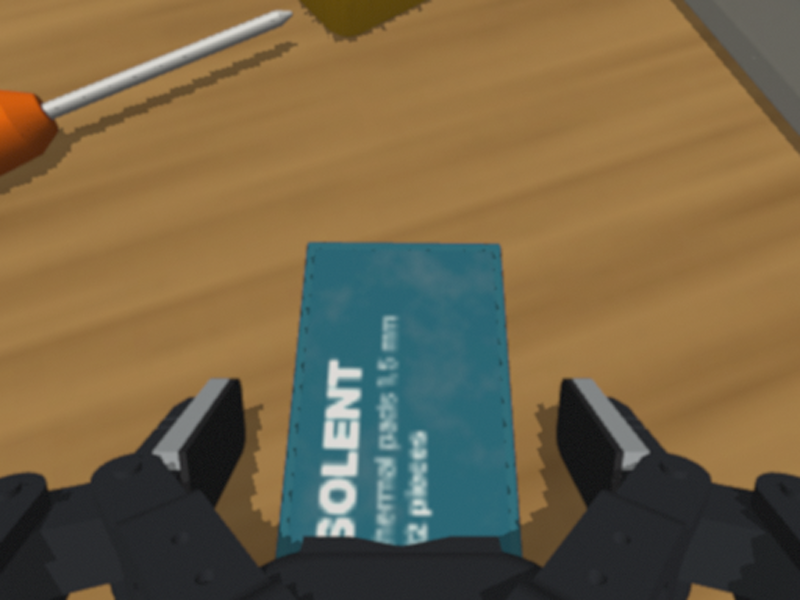

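Run:
```python
from h import *
from scipy.spatial.transform import Rotation as Ro
s=manip.sense();R=Ro.from_quat(s["tool_rot"]).as_matrix();c=manip.get_calibration("wrist")
for z in(-30,-38,-44,-50,-56):
    for x in(-11,11):
        p=s["tcp_pos"]+R@np.array([x,-42.5,z])/1e3
        print(x,z,p.round(4),(proj("wrist",p,c)[0]*1.5625).round(0))
```

```text
-11 -30 [ 0.4255  0.1814 -0.001 ] [264. 414.]
11 -30 [0.4312 0.1971 0.0133] [259. 348.]
-11 -38 [0.4238 0.1765 0.0051] [257. 427.]
11 -38 [0.4295 0.1922 0.0194] [251. 359.]
-11 -44 [0.4225 0.1728 0.0096] [252. 438.]
11 -44 [0.4282 0.1885 0.0239] [245. 367.]
-11 -50 [0.4212 0.1692 0.0142] [246. 450.]
11 -50 [0.4269 0.1849 0.0285] [239. 377.]
-11 -56 [0.4198 0.1655 0.0187] [239. 463.]
11 -56 [0.4255 0.1812 0.0331] [232. 387.]
```

```bash
python3 -m handwheel '[[0,0,-4,0,0,0,1],[0,0,-3,0,0,0,0.9],[0,0,0,0,0,0,0.5],[0,0,0,0,0,0,0.5],[0,0,0,0,0,0,0.5],[0,0,0,0,0,0,0.5],[0,0,0,0,0,0,0.5],[0,0,0,0,0,0,0.5],[0,0,0,0,0,0,0.5],[0,0,0,0,0,0,0.5]]' 30
```

```text
t: 6.6
tcp_pos: [0.4748, 0.1934, -0.024]
tool_rot: [0.767, 0.539, 0.283, -0.201]
force: [-0.4, 0.5, -1.5]
finger_gap: 0.696
gripper_force: 32.3
```

The pack is gripped at gap 0.696, which is about 59 mm. Next I'll fit the jig pose to the points read from the side crop and work out the goal.

```bash
cat > plan.py <<'E'
from h import *
from scipy.spatial.transform import Rotation as Ro
from scipy.optimize import least_squares
M=np.array([(-54,70,8),(-54,-70,4),(-29,40,8),(-29,-40,20),(15,-60,108),(15,60,108),(27,-60,108),(27,60,108)],float)/1e3
px=np.array([(75,316),(98,553),(150,350),(168,460),(325,264),(281,76),(360,258),(318,76)],float)
px=np.c_[255,195]+(px+.5)/8-.5
def W(p,M): return M@Ro.from_euler("z",p[2]).as_matrix().T+[p[0],p[1],0]
def fit():
    c=manip.get_calibration("side")
    return least_squares(lambda p:(proj("side",W(p,M),c)-px).ravel(),[.561,-.25,-.1],loss="soft_l1")
E
python3 - <<'E'
from plan import *
r=fit();p=r.x;print(p.round(4),np.degrees(p[2]));print((proj("side",W(p,M))-px).round(2))
s=manip.sense();T=Ro.from_quat(s["tool_rot"]);th=np.radians(69.8)
c,sn=np.cos(th),np.sin(th)
Rp=Ro.from_matrix(np.array([[sn,c,0],[-c,sn,0],[0,0,1]]));cen=np.array([.4663,.1675,.011])
J=Ro.from_euler("z",p[2]).as_matrix();X,Y,Z=J.T
Rt=Ro.from_matrix(np.c_[Y,-Z,-X]);D=Rt*Rp.inv();Tt=D*T
off=D.apply(s["tcp_pos"]-cen)
goal=W(p,np.array([[.004,0,.0555]]))[0]+off
print("tool z now",T.as_matrix()[:,2].round(3),"goal R\n",Tt.as_matrix().round(3),"tcp goal",goal.round(4),"rotvec",np.degrees(D.as_rotvec()).round(1))
print("tcp rel pack at goal",off.round(4))
E
```

```text
[ 0.5598 -0.252  -0.1091] -6.251201410987345
[[-0.14 -0.52]
 [-0.28  0.34]
 [-0.02  0.88]
 [ 0.03 -0.03]
 [-0.14 -0.67]
 [ 0.23 -0.02]
 [ 0.32  0.04]
 [-0.   -0.05]]
tool z now [ 0.217  0.613 -0.759] goal R
 [[-0.647  0.113  0.754]
 [ 0.067  0.994 -0.091]
 [-0.759 -0.008 -0.651]] tcp goal [ 0.5984 -0.2572  0.0283] rotvec [-85.7 -53.1  79.4]
tcp rel pack at goal [ 0.0346 -0.0048 -0.0272]
```

```bash
python3 -m handwheel '[[0,0,25,0,0,0,0.5],[0,0,32,0,0,0,0.5],[0,0,32,-9.5,3.5,0,0.5],[0,0,32,-9.5,3.5,0,0.5],[0,0,32,-9.5,3.5,0,0.5],[0,-20,15,-9.5,3.5,0,0.5],[0,-40,0,0,0,10,0.5],[0,-40,0,0,0,10,0.5],[0,-40,0,0,0,10,0.5],[0,-40,0,0,0,10,0.5]]'
python3 -m handwheel '[[0,-40,0,0,0,10,0.5],[0,-40,0,0,0,10,0.5],[0,-40,0,0,0,10,0.5],[0,-40,0,0,0,10,0.5],[0,-40,0,0,0,10,0.5],[0,-40,0,0,0,10,0.5],[0,-20,0,0,0,3,0.5],[0,0,0,0,0,0,0.5],[0,0,0,0,0,0,0.5],[0,0,0,0,0,0,0.5]]'
cat > to.py <<'E'
from plan import *
def rep(R,tag=""):
    s=manip.sense();T=Ro.from_quat(s["tool_rot"])
    print(tag,s["t"],"tcp",s["tcp_pos"].round(4),"q",s["q"].round(2),"grip",round(s["gripper_force"],1),round(s["finger_gap"],3),"F",s["force"].round(1))
    print("z",T.as_matrix()[:,2].round(3),"remaining turn",np.degrees((Ro.from_matrix(R)*T.inv()).as_rotvec()).round(2))
Rg=np.linalg.qr(np.array([[-.647,.113,.754],[.067,.994,-.091],[-.759,-.008,-.651]]))[0]
Rg=Rg*np.sign(np.sum(Rg*np.array([[-.647,.113,.754],[.067,.994,-.091],[-.759,-.008,-.651]]),0))
E
python3 -c "
from to import *
rep(Rg)"
```

```text
t: 7.85
tcp_pos: [0.4621, 0.0291, 0.0893]
tool_rot: [0.556, 0.815, 0.061, -0.151]
force: [-0.5, 0.5, -0.9]
finger_gap: 0.699
gripper_force: 33.0
t: 9.1
tcp_pos: [0.4624, -0.2285, 0.0892]
tool_rot: [0.05, 0.985, -0.025, -0.16]
force: [-0.3, 1.1, -1.0]
finger_gap: 0.698
gripper_force: 33.0
 9.1 tcp [ 0.4624 -0.2285  0.0892] q [-0.55  0.66  1.58 -0.21  1.17 -1.91] grip 33.0 0.698 F [-0.3  1.1 -1. ]
z [-0.319 -0.034 -0.947] remaining turn [ -3.98 -67.64   1.41]
```

```bash
python3 -m handwheel '[[5,-2,3,-0.5,-8.5,0.2,0.5],[5,-2,3,-0.5,-8.5,0.2,0.5],[5,-2,3,-0.5,-8.5,0.2,0.5],[5,-2,0,-0.5,-8.5,0.2,0.5],[5,-2,0,-0.5,-8.5,0.2,0.5],[5,-2,0,-0.5,-8.5,0.2,0.5],[5,-2,0,-0.5,-8.5,0.1,0.5],[5,-2,0,-0.5,-8.1,0.1,0.5],[0,0,0,0,0,0,0.5],[0,0,0,0,0,0,0.5]]'
python3 - <<'E'
from to import *
rep(Rg)
im=manip.snapshot("side");np.save("pics/s3.npy",im)
s=manip.sense()
cen=s["tcp_pos"]-np.array([.0346,-.0048,-.0272])
p=[.5598,-.252,-.1091]
X=Ro.from_euler("z",p[2]).as_matrix()
C=np.array([(x,y,z) for x in(-11,11) for y in(-30,30) for z in(-47.5,47.5)])/1e3
print("expected corners",proj("side",C@X.T+cen).round(1).tolist())
hsv=cv2.cvtColor(im,cv2.COLOR_RGB2HSV)
m=cv2.inRange(hsv,(85,90,40),(105,255,255));n,l,st,ce=cv2.connectedComponentsWithStats(m)
print(st[st[:,4]>60])
cv2.imwrite("pics/s3.png",cv2.resize(im[165:285,230:390,::-1],(800,600),interpolation=cv2.INTER_CUBIC))
E
```

```text
t: 10.35
tcp_pos: [0.5708, -0.2232, 0.1939]
tool_rot: [0.083, 0.951, -0.036, 0.297]
force: [-0.5, -0.3, -2.1]
finger_gap: 0.703
gripper_force: 33.0
 10.35 tcp [ 0.5708 -0.2232  0.1939] q [-0.71  0.37  1.98  0.86  0.37 -2.85] grip 33.0 0.703 F [-0.5 -0.3 -2.1]
z [ 0.559 -0.117 -0.821] remaining turn [ -1.59 -14.54   4.05]
expected corners [[272.6, 192.5], [273.6, 157.5], [271.0, 182.4], [272.0, 148.7], [281.3, 192.4], [282.7, 157.4], [279.3, 182.4], [280.6, 148.7]]
[[     0      0    512    384 195534]
 [   277    146     13     22    168]
 [   272    173     10     15     98]
 [   236    195     31     16    303]
 [   178    230     39     25    505]]
```

Joint 6 ran into its limit of -2.85: this grip has the wrong half turn for placing. I'll put the pack back where it was, turn the tool half a turn about its own axis, and grip again.

```bash
python3 -m handwheel '[[-10,20,0,1.8,8.5,0,0.5],[-10,25,-10,1.8,8.5,0,0.5],[-10,30,-10,1.8,8.5,0,0.5],[-10,35,-10,1.8,8.5,0,0.5],[-10,40,-10,0,0,-10.3,0.5],[-10,40,-10,0,0,-10.3,0.5],[-10,40,0,0,0,-10.3,0.5],[-10,40,0,0,0,-10.3,0.5],[-10,40,0,0,0,-10.3,0.5],[0,40,0,0,0,-10.3,0.5]]'
cat >> to.py <<'E'
Rpick=Ro.from_quat([.767,.539,.283,-.201]).as_matrix()
E
python3 -c "
from to import *
rep(Rpick)"
```

```text
t: 11.65
tcp_pos: [0.4957, 0.1045, 0.1459]
tool_rot: [0.557, 0.828, -0.023, 0.054]
force: [1.5, 0.1, -2.1]
finger_gap: 0.7
gripper_force: 32.9
 11.65 tcp [0.4957 0.1045 0.1459] q [ 0.05  0.43  1.81 -0.14  0.85 -0.24] grip 32.9 0.7 F [ 1.5  0.1 -2.1]
z [ 0.063 -0.099 -0.993] remaining turn [ 48.19   2.37 -39.06]
```

```bash
python3 -m handwheel '[[-3,13,-10,7,0.4,-5.6,0.5],[-3,13,-15,7,0.4,-5.6,0.5],[-3,13,-15,7,0.4,-5.6,0.5],[-3,13,-15,7,0.3,-5.6,0.5],[-3,13,-15,7,0.3,-5.6,0.5],[-3,12,-15,7,0.3,-5.6,0.5],[-3,12,-15,6.2,0.3,-5.5,0.5],[0,0,0,0,0,0,0.5],[0,0,0,0,0,0,0.5],[0,0,0,0,0,0,0.5]]'
python3 -c "
from to import *
rep(Rpick)"
```

```text
t: 12.9
tcp_pos: [0.4778, 0.193, 0.0482]
tool_rot: [0.765, 0.542, 0.287, -0.196]
force: [-0.3, 0.5, -1.3]
finger_gap: 0.702
gripper_force: 33.0
 12.9 tcp [0.4778 0.193  0.0482] q [-0.3   0.74  2.14  1.32  0.74 -1.19] grip 33.0 0.702 F [-0.3  0.5 -1.3]
z [ 0.226  0.611 -0.759] remaining turn [ 0.26  0.76 -0.16]
```

```bash
python3 -m handwheel '[[-1,0,-20,0.1,0.3,0,0.5],[-1,0,-20,0.1,0.3,0,0.5],[-1,0,-18,0,0.1,0,0.5],[0,0,-10,0,0,0,0.5],[0,0,-3,0,0,0,0.5],[0,0,0,0,0,0,0.5],[0,0,0,0,0,0,1],[0,0,0,0,0,0,1],[0,0,0,0,0,0,1],[0,0,20,0,0,0,1]]'
python3 -m handwheel '[[0,0,30,0,0,0,1],[0,0,20,2.3,6.49,-8.05,1],[0,0,0,2.3,6.49,-8.05,1],[0,0,0,2.3,6.49,-8.05,1],[0,0,0,2.3,6.49,-8.05,1],[0,0,0,2.3,6.49,-8.05,1],[0,0,0,2.3,6.49,-8.05,1],[0,0,0,2.3,6.49,-8.05,1],[0,0,0,2.3,6.49,-8.05,1],[0,0,0,2.3,6.49,-8.05,1]]'
python3 -m handwheel '[[0,0,0,2.3,6.49,-8.05,1],[0,0,0,2.3,6.49,-8.05,1],[0,0,0,2.3,6.49,-8.05,1],[0,0,0,2.3,6.49,-8.05,1],[0,0,0,2.3,6.49,-8.05,1],[0,0,0,2.3,6.49,-8.05,1],[0,0,0,2.3,6.49,-8.05,1],[0,0,0,2.3,6.49,-8.05,1],[0,0,0,0,0,0,1],[0,0,0,0,0,0,1]]'
python3 - <<'E'
from to import *
Rf=Rpick@np.diag([-1,-1,1]); rep(Rf)
im=manip.snapshot("side");np.save("pics/s4.npy",im)
a=np.load("pics/side0.npy").astype(int)
hsv=cv2.cvtColor(im,cv2.COLOR_RGB2HSV)
for I in(np.load("pics/side0.npy"),im):
    m=cv2.inRange(cv2.cvtColor(I,cv2.COLOR_RGB2HSV),(85,90,40),(105,255,255));n,l,st,ce=cv2.connectedComponentsWithStats(m)
    k=st[:,4]>60;print(st[k].tolist(),ce[k].round(1).tolist())
im=manip.snapshot("wrist");np.save("pics/w5.npy",im)
E
```

```text
t: 14.15
tcp_pos: [0.4735, 0.193, -0.0042]
tool_rot: [0.768, 0.539, 0.282, -0.203]
force: [1.0, -0.1, 0.6]
finger_gap: 0.999
gripper_force: 0.0
t: 15.4
tcp_pos: [0.4736, 0.1931, 0.0464]
tool_rot: [0.914, -0.208, 0.042, -0.345]
force: [0.0, -0.6, -0.6]
finger_gap: 1.0
gripper_force: 0.0
t: 16.65
tcp_pos: [0.4737, 0.193, 0.0464]
tool_rot: [-0.539, 0.768, 0.199, 0.282]
force: [0.9, 0.9, 0.1]
finger_gap: 0.997
gripper_force: 0.0
 16.65 tcp [0.4737 0.193  0.0464] q [-0.3   0.74  2.15  1.32  0.73  1.96] grip 0.0 0.997 F [0.9 0.9 0.1]
z [ 0.219  0.611 -0.761] remaining turn [0.21 0.04 0.06]
[[0, 0, 512, 384, 195618], [225, 176, 20, 15, 200], [236, 195, 31, 16, 315], [178, 230, 38, 25, 475]] [[255.7, 191.4], [235.2, 183.3], [251.5, 203.0], [197.9, 242.0]]
[[0, 0, 512, 384, 195622], [225, 176, 20, 16, 204], [235, 195, 32, 16, 309], [178, 230, 38, 24, 472]] [[255.7, 191.4], [235.0, 183.4], [251.4, 202.9], [197.9, 242.0]]
```

The pack is back in its original place and the tool is flipped, with joint 6 at 1.96. I'll grip again and lift.

```bash
python3 -m handwheel '[[0,0,-25,0,0,0,1],[0,0,-25,0,0,0,1],[0,0,-13,0,0,0,1],[0,0,-7,0,0,0,0.9],[0,0,0,0,0,0,0.5],[0,0,0,0,0,0,0.5],[0,0,0,0,0,0,0.5],[0,0,0,0,0,0,0.5],[0,0,0,0,0,0,0.5],[0,0,0,0,0,0,0.5]]'
python3 - <<'E'
from to import *
Rf=Rpick@np.diag([-1,-1,1]); rep(Rf)
p=fit().x
s=manip.sense();T=Ro.from_quat(s["tool_rot"]);th=np.radians(69.8);c,sn=np.cos(th),np.sin(th)
Rp=Ro.from_matrix(np.array([[sn,c,0],[-c,sn,0],[0,0,1]]));cen=np.array([.4663,.1675,.011])
X,Y,Z=Ro.from_euler("z",p[2]).as_matrix().T
D=Ro.from_matrix(np.c_[Y,-Z,-X])*Rp.inv();Tt=D*T;off=D.apply(s["tcp_pos"]-cen)
np.savez("goal.npz",R=Tt.as_matrix(),off=off,p=p)
print(Tt.as_matrix().round(3),off.round(4),(W(p,np.array([[.004,0,.0555]]))[0]+off).round(4))
E
```

```text
t: 18.0
tcp_pos: [0.4738, 0.193, -0.0237]
tool_rot: [-0.538, 0.769, 0.2, 0.282]
force: [-0.0, 0.2, -1.4]
finger_gap: 0.701
gripper_force: 33.0
 18.0 tcp [ 0.4738  0.193  -0.0237] q [-0.3   0.92  2.14  1.52  0.71  1.69] grip 33.0 0.701 F [-0.   0.2 -1.4]
z [ 0.219  0.611 -0.761] remaining turn [ 0.18 -0.05  0.18]
[[ 0.645 -0.112  0.756]
 [-0.069 -0.994 -0.088]
 [ 0.761  0.005 -0.649]] [ 0.0343 -0.0055 -0.0265] [ 0.598 -0.258  0.029]
```

```bash
python3 -m handwheel '[[0,0,25,0,0,0,0.5],[0,0,40,0,0,0,0.5],[0,0,40,-9.5,3.5,0,0.5],[0,0,40,-9.5,3.5,0,0.5],[0,-10,30,-9.5,3.5,0,0.5],[0,-30,0,-9.5,3.5,0,0.5],[0,-40,0,0,0,10,0.5],[0,-40,0,0,0,10,0.5],[0,-40,0,0,0,10,0.5],[0,-40,0,0,0,10,0.5]]'
python3 -m handwheel '[[0,-40,0,0,0,10,0.5],[0,-40,0,0,0,10,0.5],[0,-40,0,0,0,10,0.5],[0,-40,0,0,0,10,0.5],[0,-40,0,0,0,10,0.5],[0,-30,0,0,0,10,0.5],[0,0,0,0,0,3,0.5],[0,0,0,0,0,0,0.5],[0,0,0,0,0,0,0.5],[0,0,0,0,0,0,0.5]]'
python3 -c "
from to import *
rep(np.load('goal.npz')['R'])"
```

```text
t: 19.25
tcp_pos: [0.4465, -0.0184, 0.0725]
tool_rot: [0.822, -0.55, -0.13, -0.073]
force: [1.2, -0.1, -1.3]
finger_gap: 0.7
gripper_force: 33.3
t: 20.5
tcp_pos: [0.4472, -0.2465, 0.0726]
tool_rot: [0.988, -0.042, -0.149, 0.005]
force: [-0.3, 0.6, -1.4]
finger_gap: 0.7
gripper_force: 33.3
 20.5 tcp [ 0.4472 -0.2465  0.0726] q [-0.61  0.68  1.61 -0.19  1.11  1.15] grip 33.3 0.7 F [-0.3  0.6 -1.4]
z [-0.295  0.003 -0.956] remaining turn [ -5.61 -66.41  -0.63]
```

```bash
python3 -m handwheel '[[7,0,3,-0.6,-7.4,0,0.5],[7,0,3,-0.6,-7.4,0,0.5],[7,0,3,-0.6,-7.4,0,0.5],[7,0,3,-0.6,-7.4,0,0.5],[7,0,3,-0.6,-7.4,0,0.5],[7,0,3,-0.6,-7.4,0,0.5],[7,0,0,-0.6,-7.4,0,0.5],[7,0,0,-0.6,-7.4,0,0.5],[0,0,0,-0.6,-7.4,0,0.5],[0,0,0,0,0,0,0.5]]'
python3 -c "
from to import *
rep(np.load('goal.npz')['R'])"
```

```text
t: 21.75
tcp_pos: [0.496, -0.2243, 0.0838]
tool_rot: [0.957, -0.034, 0.287, -0.016]
force: [-0.7, 1.1, -1.9]
finger_gap: 0.697
gripper_force: 33.3
 21.75 tcp [ 0.496  -0.2243  0.0838] q [-0.92  0.58  2.16  1.5   0.46 -0.68] grip 33.3 0.697 F [-0.7  1.1 -1.9]
z [ 0.55   0.012 -0.835] remaining turn [ -4.54 -15.98  -3.56]
```

```bash
python3 -m handwheel '[[7,-5,0,-0.9,-3.2,-0.7,0.5],[7,-5,-3,-0.9,-3.2,-0.7,0.5],[7,-5,-3,-0.9,-3.2,-0.7,0.5],[7,-5,-3,-0.9,-3.2,-0.7,0.5],[6,-6,-5,-0.9,-3.2,-0.7,0.5],[0,0,0,0,0,0,0.5],[0,0,0,0,0,0,0.5],[0,0,0,0,0,0,0.5],[0,0,0,0,0,0,0.5],[0,0,0,0,0,0,0.5]]'
python3 - <<'E'
from to import *
g=np.load('goal.npz');rep(g['R']);s=manip.sense();p=g['p'];off=g['off']
cen=s["tcp_pos"]-off;J=Ro.from_euler("z",p[2]).as_matrix()
print("pack in jig mm",((cen-[p[0],p[1],0])@J*1e3).round(1))
C=np.array([(x,y,z) for x in(-11,11) for y in(-30,30) for z in(-47.5,47.5)])/1e3
c=manip.get_calibration("side")
im=manip.snapshot("side");np.save("pics/s6.npy",im)
print((proj("side",C@J.T+cen,c)).round(1).tolist())
cv2.imwrite("pics/s6.png",cv2.resize(im[180:285,250:390,::-1],(800,600),interpolation=cv2.INTER_CUBIC))
m=cv2.inRange(cv2.cvtColor(im,cv2.COLOR_RGB2HSV),(85,90,40),(105,255,255));n,l,st,ce=cv2.connectedComponentsWithStats(m)
print(st[1:][st[1:,4]>40].tolist())
E
```

```text
t: 23.0
tcp_pos: [0.5312, -0.2508, 0.0709]
tool_rot: [0.906, -0.048, 0.42, 0.027]
force: [0.4, 0.4, -1.7]
finger_gap: 0.701
gripper_force: 33.3
 23.0 tcp [ 0.5312 -0.2508  0.0709] q [-0.99  0.8   2.26  2.21  0.82 -1.5 ] grip 33.3 0.701 F [ 0.4  0.4 -1.7]
z [ 0.758 -0.088 -0.646] remaining turn [ 0.21  0.15 -0.17]
pack in jig mm [-63.2  -0.1  97.4]
[[258.3, 240.4], [258.7, 208.3], [257.4, 228.4], [257.8, 197.3], [266.7, 240.4], [267.5, 208.2], [265.5, 228.3], [266.2, 197.2]]
[[252, 195, 15, 25, 219], [259, 229, 7, 11, 71], [178, 230, 39, 25, 504]]
```

```bash
python3 -m handwheel '[[12,-1.3,0,0,0,0,0.5],[12,-1.3,0,0,0,0,0.5],[12,-1.3,0,0,0,0,0.5],[12,-1.3,0,0,0,0,0.5],[10.6,-1.2,0,0,0,0,0.5],[0,0,-12,0,0,0,0.5],[0,0,-12,0,0,0,0.5],[0,0,-10,0,0,0,0.5],[0,0,-4,0,0,0,0.5],[0,0,0,0,0,0,0.5]]'
cat > look.py <<'E'
from to import *
g=np.load('goal.npz');rep(g['R']);s=manip.sense();p=g['p'];off=g['off']
cen=s["tcp_pos"]-off;J=Ro.from_euler("z",p[2]).as_matrix()
print("pack in jig mm",((cen-[p[0],p[1],0])@J*1e3).round(1))
C=np.array([(x,y,z) for x in(-11,11) for y in(-30,30) for z in(-47.5,47.5)])/1e3
c=manip.get_calibration("side")
im=manip.snapshot("side");np.save("pics/s7.npy",im)
P=C@J.T+cen
print((proj("side",P,c)).round(1).tolist())
m=cv2.inRange(cv2.cvtColor(im,cv2.COLOR_RGB2HSV),(85,90,40),(105,255,255));n,l,st,ce=cv2.connectedComponentsWithStats(m)
print(st[1:][st[1:,4]>25].tolist())
cv2.imwrite("pics/s7.png",cv2.resize(im[180:270,250:370,::-1],(800,600),interpolation=cv2.INTER_CUBIC))
E
python3 look.py
```

```text
t: 24.3
tcp_pos: [0.5894, -0.2572, 0.0318]
tool_rot: [0.906, -0.048, 0.419, 0.026]
force: [-0.1, -0.2, -1.5]
finger_gap: 0.702
gripper_force: 33.3
 24.3 tcp [ 0.5894 -0.2572  0.0318] q [-0.87  0.88  2.13  2.3   0.77 -1.45] grip 33.3 0.702 F [-0.1 -0.2 -1.5]
z [ 0.757 -0.088 -0.647] remaining turn [ 0.12  0.09 -0.13]
pack in jig mm [-4.7 -0.2 58.3]
[[280.2, 252.7], [281.6, 221.6], [278.4, 240.3], [279.6, 210.2], [288.6, 252.7], [290.2, 221.6], [286.3, 240.2], [287.8, 210.1]]
[[258, 195, 9, 8, 26], [279, 212, 11, 22, 170], [178, 230, 39, 25, 499], [279, 241, 10, 10, 76]]
```

```bash
python3 -m handwheel '[[2,-0.2,0,0,0,0,0.5],[2,-0.2,0,0,0,0,0.5],[0,0,-1,0,0,0,0.5],[0,0,-1,0,0,0,0.5],[0,0,0,0,0,0,0.5],[0,0,0,0,0,0,0.5],[0,0,0,0,0,0,0.5],[0,0,0,0,0,0,0.5],[0,0,0,0,0,0,0.5],[0,0,0,0,0,0,0.5]]'; python3 look.py
```

```text
t: 25.6
tcp_pos: [0.5937, -0.2577, 0.0305]
tool_rot: [0.906, -0.048, 0.419, 0.027]
force: [0.4, -0.2, -1.1]
finger_gap: 0.699
gripper_force: 33.3
 25.6 tcp [ 0.5937 -0.2577  0.0305] q [-0.86  0.88  2.12  2.3   0.77 -1.44] grip 33.3 0.699 F [ 0.4 -0.2 -1.1]
z [ 0.758 -0.088 -0.647] remaining turn [ 0.19  0.13 -0.15]
pack in jig mm [-0.4 -0.2 57. ]
[[281.9, 253.1], [283.2, 222.1], [279.9, 240.7], [281.2, 210.6], [290.2, 253.0], [291.9, 222.0], [287.9, 240.6], [289.4, 210.5]]
[[280, 213, 12, 21, 175], [178, 230, 39, 25, 501], [281, 241, 9, 10, 75]]
```

View pics/s7.png

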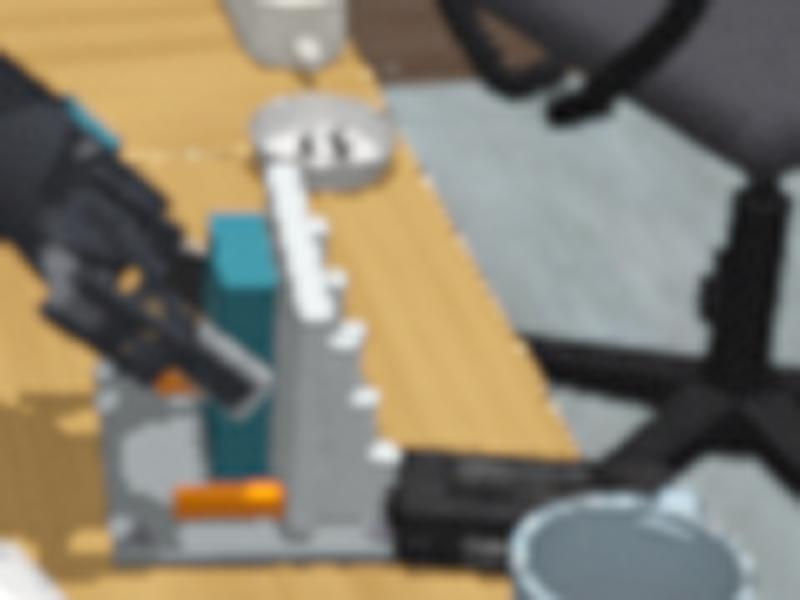

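The pack stands upright at crop (205–275, 215–475), just in front of the fence and between the lugs. I'll ease it down to contact and slightly forward.

```bash
python3 -m handwheel '[[1,-0.1,-0.7,0,0,0,0.5],[1,-0.1,-0.7,0,0,0,0.5],[0,0,-0.6,0,0,0,0.5],[0,0,0,0,0,0,0.5],[0,0,0,0,0,0,0.5],[0,0,0,0,0,0,0.5],[0,0,0,0,0,0,0.5],[0,0,0,0,0,0,0.5],[0,0,0,0,0,0,0.5],[0,0,0,0,0,0,0.5]]'; python3 look.py
```

```text
t: 26.9
tcp_pos: [0.5957, -0.2578, 0.0285]
tool_rot: [0.906, -0.048, 0.419, 0.027]
force: [-0.4, -0.2, -1.7]
finger_gap: 0.695
gripper_force: 33.3
 26.9 tcp [ 0.5957 -0.2578  0.0285] q [-0.86  0.88  2.11  2.3   0.77 -1.44] grip 33.3 0.695 F [-0.4 -0.2 -1.7]
z [ 0.758 -0.088 -0.647] remaining turn [ 0.18  0.13 -0.16]
pack in jig mm [ 1.7 -0.1 55. ]
[[282.6, 253.7], [284.0, 222.7], [280.6, 241.3], [281.9, 211.3], [290.9, 253.7], [292.6, 222.7], [288.6, 241.2], [290.1, 211.2]]
[[281, 213, 11, 22, 177], [178, 230, 39, 25, 503], [282, 242, 9, 9, 70]]
```

```bash
python3 -m handwheel '[[0,0,-0.5,0,0,0,0.5],[0,0,-0.5,0,0,0,0.5],[0,0,-0.5,0,0,0,0.5],[0,0,-0.5,0,0,0,0.5],[0,0,0,0,0,0,0.5],[0,0,0,0,0,0,0.5],[0,0,0,0,0,0,0.5],[0,0,0,0,0,0,0.5],[0,0,0,0,0,0,0.5],[0,0,0,0,0,0,0.5]]'; python3 look.py
```

```text
t: 28.2
tcp_pos: [0.5961, -0.2579, 0.0279]
tool_rot: [0.906, -0.048, 0.421, 0.027]
force: [-3.1, 0.7, 6.8]
finger_gap: 0.697
gripper_force: 34.1
 28.2 tcp [ 0.5961 -0.2579  0.0279] q [-0.86  0.89  2.11  2.31  0.77 -1.45] grip 34.1 0.697 F [-3.1  0.7  6.8]
z [ 0.759 -0.089 -0.644] remaining turn [ 0.23  0.3  -0.16]
pack in jig mm [ 2.1 -0.1 54.4]
[[282.7, 253.9], [284.2, 222.9], [280.8, 241.4], [282.1, 211.4], [291.0, 253.8], [292.8, 222.8], [288.7, 241.4], [290.3, 211.4]]
[[281, 213, 11, 22, 180], [178, 230, 39, 25, 503], [282, 242, 9, 9, 68]]
```

Contact with the base is about 8 N. I'll release and back off along the tool axis.

```bash
python3 -m handwheel '[[0,0,0,0,0,0,0.85],[0,0,0,0,0,0,1],[0,0,0,0,0,0,1],[0,0,0,0,0,0,1],[-10,1.2,8.5,0,0,0,1],[-15,1.8,13,0,0,0,1],[-15,1.8,13,0,0,0,1],[-15,1.8,13,0,0,0,1],[-6,0.7,5,0,0,0,0.5],[0,0,0,0,0,0,0]]'
cat > chk.py <<'E'
from to import *
g=np.load('goal.npz');rep(g['R'])
im=manip.snapshot("side")
m=cv2.inRange(cv2.cvtColor(im,cv2.COLOR_RGB2HSV),(85,90,40),(105,255,255));n,l,st,ce=cv2.connectedComponentsWithStats(m)
k=st[1:,4]>25;print(st[1:][k].tolist(),ce[1:][k].round(1).tolist())
for x in(0.,4.):
    p=g['p'];C=np.array([(x+a,b,z) for a in(-11,11) for b in(-30,30) for z in(8,103)])/1e3
    print(x,proj("side",W(p,C)).round(1).tolist())
for v in range(210,254,4): print(v,np.flatnonzero(m[v,270:300])+270)
E
python3 chk.py
```

```text
t: 29.5
tcp_pos: [0.5343, -0.2511, 0.0796]
tool_rot: [0.906, -0.048, 0.42, 0.027]
force: [0.2, 0.8, -0.0]
finger_gap: 0.61
gripper_force: 0.0
 29.5 tcp [ 0.5343 -0.2511  0.0796] q [-0.98  0.77  2.26  2.2   0.8  -1.46] grip 0.0 0.61 F [ 0.2  0.8 -0. ]
z [ 0.758 -0.09  -0.646] remaining turn [ 0.22  0.16 -0.09]
[[253, 195, 14, 11, 73], [282, 213, 10, 38, 330], [178, 230, 39, 25, 505]] [[260.5, 199.2], [286.6, 231.7], [197.8, 242.0]]
0.0 [[282.0, 253.6], [283.4, 222.5], [280.0, 241.1], [281.3, 211.1], [290.3, 253.5], [292.0, 222.5], [288.0, 241.0], [289.5, 211.0]]
4.0 [[283.5, 253.6], [284.9, 222.5], [281.5, 241.1], [282.8, 211.1], [291.8, 253.5], [293.6, 222.5], [289.4, 241.0], [291.0, 211.0]]
210 []
214 [283 284 285 286 287 288 289 290]
218 [283 284 285 286 287 288 289 290 291]
222 [283 284 285 286 287 288 289 290 291]
226 [283 284 285 286 287 288 289 290 291]
230 [283 284 285 286 287 288 289 290 291]
234 [283 284 285 286 287 288 289 290 291]
238 [282 283 284 285 286 287 288 289 290]
242 [282 283 284 285 286 287 288 289 290]
246 [282 283 284 285 286 287 288 289 290]
250 [283 284 285 286 287 288 289 290]
```

```bash
python3 -m handwheel '[[0,0,4,0,0,0,0],[0,0,4,0,0,0,0],[0,0,0,0,0,0,0],[0,0,0,0,0,0,0],[9,-0.6,0,0,0,0,0],[9,-0.6,0,0,0,0,0],[9,-0.5,0,0,0,0,0],[8,-0.5,0,0,0,0,0],[0,0,0,0,0,0,0],[0,0,0,0,0,0,0]]'
python3 - <<'E'
from to import *
g=np.load('goal.npz');rep(g['R'])
s=manip.sense();c=manip.get_calibration("wrist");im=manip.snapshot("wrist");np.save("pics/w8.npy",im)
T=Ro.from_quat(s["tool_rot"]).as_matrix()
for d in(30,35,40):print(d,(s["tcp_pos"]-T[:,2]*d/1e3).round(4),proj("wrist",s["tcp_pos"]-T[:,2]*d/1e3,c).round(1))
e=W(g['p'],np.array([(-.009,y,.103) for y in(-.03,0,.03)]))
print(e.round(4),proj("wrist",e,c).round(1).tolist())
m=cv2.inRange(cv2.cvtColor(im,cv2.COLOR_RGB2HSV),(85,90,40),(105,255,255))
for v in range(150,384,12):
    u=np.flatnonzero(m[v]); print(v,(u.min(),u.max(),len(u)) if len(u) else "-", int(im[v,256].sum()))
E
```

```text
t: 30.8
tcp_pos: [0.5695, -0.2525, 0.0869]
tool_rot: [0.906, -0.048, 0.419, 0.026]
force: [-0.7, 0.2, 0.2]
finger_gap: -0.001
gripper_force: 0.0
 30.8 tcp [ 0.5695 -0.2525  0.0869] q [-0.9   0.74  2.18  2.18  0.72 -1.34] grip 0.0 -0.001 F [-0.7  0.2  0.2]
z [ 0.757 -0.088 -0.647] remaining turn [ 0.17  0.11 -0.16]
30 [ 0.5468 -0.2498  0.1063] [[258.3 242.1]]
35 [ 0.543  -0.2494  0.1095] [[258.4 246.8]]
40 [ 0.5393 -0.249   0.1128] [[258.5 251.8]]
[[ 0.5476 -0.2808  0.103 ]
 [ 0.5508 -0.251   0.103 ]
 [ 0.5541 -0.2212  0.103 ]] [[320.6, 237.3], [259.7, 237.1], [198.7, 237.0]]
150 - 432
162 - 431
174 - 653
186 - 706
198 - 320
210 (np.int64(204), np.int64(317), 114) 330
222 (np.int64(203), np.int64(319), 117) 331
234 (np.int64(201), np.int64(320), 88) 136
246 (np.int64(204), np.int64(316), 39) 142
258 (np.int64(208), np.int64(310), 28) 140
270 (np.int64(212), np.int64(306), 19) 160
282 - 162
294 - 162
306 - 154
318 - 157
330 - 282
342 - 282
354 - 137
366 - 154
378 - 155
```

```bash
python3 -m handwheel '[[1.4,-0.2,-1.4,0,0,0,0],[1.4,-0.2,-1.4,0,0,0,0],[1.4,-0.2,-1.4,0,0,0,0],[1,-0.2,-1,0,0,0,0],[0.7,-0.1,-0.7,0,0,0,0],[0.7,-0.1,-0.7,0,0,0,0],[0,0,0,0,0,0,0],[0,0,0,0,0,0,0],[0,0,0,0,0,0,0],[0,0,0,0,0,0,0]]'
```

```text
t: 32.1
tcp_pos: [0.5763, -0.2537, 0.0805]
tool_rot: [0.906, -0.048, 0.419, 0.027]
force: [-0.8, 0.1, -0.1]
finger_gap: -0.001
gripper_force: 0.0
```

```bash
python3 -m handwheel '[[0.7,-0.1,-0.7,0,0,0,0],[0.7,-0.1,-0.7,0,0,0,0],[0.7,-0.1,-0.7,0,0,0,0],[0.7,-0.1,-0.7,0,0,0,0],[0,0,0,0,0,0,0],[0,0,0,0,0,0,0],[0,0,0,0,0,0,0],[0,0,0,0,0,0,0],[0,0,0,0,0,0,0],[0,0,0,0,0,0,0]]'; python3 chk.py | head -3
```

```text
t: 33.35
tcp_pos: [0.5793, -0.2542, 0.0791]
tool_rot: [0.905, -0.048, 0.421, 0.027]
force: [-5.4, 1.1, 9.1]
finger_gap: -0.002
gripper_force: 5.3
 33.35 tcp [ 0.5793 -0.2542  0.0791] q [-0.89  0.76  2.16  2.21  0.72 -1.35] grip 5.3 -0.002 F [-5.4  1.1  9.1]
z [ 0.759 -0.089 -0.644] remaining turn [ 0.21  0.3  -0.11]
[[236, 200, 19, 11, 135], [282, 213, 11, 38, 320], [178, 230, 39, 25, 503]] [[243.9, 205.0], [287.2, 232.5], [197.8, 242.0]]
```

```bash
python3 -m handwheel '[[0.8,-0.1,-0.4,0,0,0,0],[0.8,-0.1,-0.4,0,0,0,0],[0.8,-0.1,-0.2,0,0,0,0],[0,0,0,0,0,0,0],[0,0,0,0,0,0,0],[0,0,0,0,0,0,0],[0,0,0,0,0,0,0],[0,0,0,0,0,0,0],[0,0,0,0,0,0,0],[0,0,0,0,0,0,0]]'; python3 chk.py
```

```text
t: 34.65
tcp_pos: [0.5797, -0.2541, 0.0788]
tool_rot: [0.906, -0.05, 0.42, 0.027]
force: [-19.0, 0.9, 20.9]
finger_gap: 0.001
gripper_force: 13.9
 34.65 tcp [ 0.5797 -0.2541  0.0788] q [-0.88  0.76  2.16  2.21  0.72 -1.34] grip 13.9 0.001 F [-19.    0.9  20.9]
z [ 0.758 -0.091 -0.646] remaining turn [0.12 0.23 0.07]
[[236, 199, 19, 12, 137], [282, 213, 11, 38, 319], [178, 230, 39, 25, 505]] [[243.8, 205.0], [287.2, 232.5], [197.8, 242.0]]
0.0 [[282.0, 253.6], [283.4, 222.5], [280.0, 241.1], [281.3, 211.1], [290.3, 253.5], [292.0, 222.5], [288.0, 241.0], [289.5, 211.0]]
4.0 [[283.5, 253.6], [284.9, 222.5], [281.5, 241.1], [282.8, 211.1], [291.8, 253.5], [293.6, 222.5], [289.4, 241.0], [291.0, 211.0]]
210 []
214 [286 287 288 289 290]
218 [285 286 287 288 289 290 291]
222 [284 285 286 287 288 289 290 291 292]
226 [284 285 286 287 288 289 290 291 292]
230 [283 284 285 286 287 288 289 290 291 292]
234 [283 284 285 286 287 288 289 290 291]
238 [282 283 284 285 286 287 288 289 290 291]
242 [282 283 284 285 286 287 288 289 290 291]
246 [283 284 285 286 287 288 289 290]
250 [283 284 285 286 287 288 289 290]
```

```bash
cat > edge.py <<'E'
from to import *
g=np.load('goal.npz');c=manip.get_calibration("side")
def edges(im):
    s=im[:,:,0].astype(float); out=[]   # red channel: teal dark, grey bright
    for v in range(225,251):
        r=s[v,272:302]; lo=np.median(r[14:17])
        k=14
        while k>0 and r[k-1]<lo+25:k-=1
        L=k-1+ (r[k-1]-(lo+25))/(r[k-1]-r[k]+1e-9)
        k=15
        while k<28 and r[k+1]<lo+25:k+=1
        R=k+((lo+25)-r[k])/(r[k+1]-r[k]+1e-9)
        out.append((v,272+L,272+R))
    return np.array(out)
if __name__=="__main__":
    S=[manip.snapshot("side") for _ in range(2)];np.save("pics/s9.npy",S[0])
    o=np.mean([edges(i) for i in S],0)
    for r in o[::2]: print(r.round(2))
    for x in(-7,15):
        a=proj("side",W(g['p'],np.array([[x,-30,8],[x,-30,103]])/1e3),c);print(x,a.round(2).tolist())
    print("held, before release:",edges(np.load("pics/s7.npy"))[[0,4,8,18,22,25]].round(2).tolist())
E
python3 edge.py
```

```text
[225.   283.17 292.24]
[227.   282.9  292.27]
[229.   282.92 292.06]
[231.   282.71 292.11]
[233.   282.67 291.65]
[235.   282.67 291.52]
[237.   281.89 291.33]
[239.   281.52 291.18]
[241.   281.45 291.1 ]
[243.   281.6  290.93]
[245.   281.99 290.65]
[247.   281.82 290.5 ]
[249.   282.21 290.22]
-7 [[283.49, 253.56], [284.93, 222.53]]
15 [[291.79, 253.47], [293.57, 222.45]]
held, before release: [[225.0, 274.67, 291.44], [229.0, 283.25, 291.14], [233.0, 286.5, 298.0], [243.0, 279.97, 291.78], [247.0, 281.79, 290.19], [250.0, 282.32, 290.03]]
```

The force is good, but the sub-pixel edges show the pack leaning about 1.3°: its top touches the fence while its foot stands about 2 mm off. I'll back off, nudge the pack low down until its foot meets the fence, then push again.

```bash
python3 -m handwheel '[[-7,0.8,6,0,0,0,0],[-12,1.4,10,0,0,0,0],[-15,1,0,0,0,0,0],[-6,0,-20,0,0,0,0],[0,0,-25,0,0,0,0],[0,0,-25,0,0,0,0],[0,0,-17,0,0,0,0],[7,-0.8,0,0,0,0,0],[7,-0.8,0,0,0,0,0],[7,-0.8,0,0,0,0,0]]'
python3 edge.py | head -14
```

```text
t: 36.05
tcp_pos: [0.5634, -0.2538, 0.0068]
tool_rot: [0.906, -0.047, 0.42, 0.027]
force: [0.3, 0.4, 0.0]
finger_gap: -0.0
gripper_force: 0.0
[225.   282.57 291.39]
[227.   282.52 291.3 ]
[229.   282.43 291.2 ]
[231.   282.28 291.02]
[233.   282.27 290.94]
[235.   282.3  290.84]
[237.   281.65 290.68]
[239.   281.35 290.58]
[241.   281.46 290.48]
[243.   281.3  290.37]
[245.   281.55 290.31]
[247.   281.79 290.21]
[249.   282.11 290.12]
-7 [[283.49, 253.56], [284.93, 222.53]]
```

```bash
python3 -m handwheel '[[1.2,-0.13,0,0,0,0,0],[1.2,-0.13,0,0,0,0,0],[1.2,-0.13,0,0,0,0,0],[1.2,-0.13,0,0,0,0,0],[1,-0.1,0,0,0,0,0],[1,-0.1,0,0,0,0,0],[1,-0.1,0,0,0,0,0],[0.8,-0.1,0,0,0,0,0],[0,0,0,0,0,0,0],[0,0,0,0,0,0,0]]'
python3 edge.py | sed -n '1p;3p;12,13p'
```

```text
t: 37.4
tcp_pos: [0.5711, -0.2545, 0.0056]
tool_rot: [0.906, -0.048, 0.419, 0.027]
force: [-0.4, -0.5, 0.5]
finger_gap: 0.001
gripper_force: 0.0
[225.   282.52 291.49]
[229.   282.55 291.22]
[247.   281.81 290.21]
[249.   282.13 290.13]
```

```bash
python3 -m handwheel '[[1,-0.1,0,0,0,0,0],[1,-0.1,0,0,0,0,0],[1,-0.1,0,0,0,0,0],[1,-0.1,0,0,0,0,0],[0.8,-0.1,0,0,0,0,0],[0.8,-0.1,0,0,0,0,0],[0,0,0,0,0,0,0],[0,0,0,0,0,0,0]
,[0,0,0,0,0,0,0],[0,0,0,0,0,0,0]]'
python3 edge.py | sed -n '1p;3p;12,13p'
```

```text
t: 38.75
tcp_pos: [0.5748, -0.2548, 0.0052]
tool_rot: [0.907, -0.05, 0.418, 0.026]
force: [-9.2, -0.4, 3.3]
finger_gap: 0.001
gripper_force: 4.8
[225.   283.6  292.24]
[229.   283.54 292.27]
[247.   282.78 291.24]
[249.   283.15 291.18]
```

The foot is now flush: the right edge shifted evenly, 292.2 at the top and 291.2 at the bottom. I'll go back up for the diagonal push.

```bash
python3 -m handwheel '[[-12,1,0,0,0,0,0],[-15,0.5,10,0,0,0,0],[0,0,27,0,0,0,0],[0,0,27,0,0,0,0],[0,0,23,0,0,0,0],[7,-0.5,0,0,0,0,0],[7,-0.5,0,0,0,0,0],[7,-0.3,0,0,0,0,0],[1.4,-0.2,-1.4,0,0,0,0],[1.4,-0.2,-1.4,0,0,0,0]]'
python3 edge.py | sed -n '1p;3p;12,13p'; python3 -c "
from to import *
rep(np.load('goal.npz')['R'])"
```

```text
t: 40.1
tcp_pos: [0.5735, -0.255, 0.089]
tool_rot: [0.906, -0.048, 0.419, 0.026]
force: [0.2, 0.1, 0.5]
finger_gap: -0.005
gripper_force: 0.0
[225.   283.58 292.27]
[229.   283.54 292.25]
[247.   282.82 291.24]
[249.   283.38 291.19]
 40.2 tcp [ 0.5734 -0.2551  0.0892] q [-0.9   0.73  2.16  2.17  0.71 -1.31] grip 0.0 0.0 F [-0.3  0.2 -0.2]
z [ 0.757 -0.088 -0.647] remaining turn [ 0.14  0.09 -0.16]
```

```bash
python3 -m handwheel '[[1,0,-1.4,0,0,0,0],[1,0,-1.4,0,0,0,0],[1,0,-1.4,0,0,0,0],[1,0,-1.4,0,0,0,0],[1,0,-1.4,0,0,0,0],[1,-0.1,-1.4,0,0,0,0],[0.7,-0.1,-0.7,0,0,0,0],[0.7,-0.1,-0.7,0,0,0,0],[0,0,0,0,0,0,0],[0,0,0,0,0,0,0]]'
```

```text
t: 41.45
tcp_pos: [0.5805, -0.2555, 0.0804]
tool_rot: [0.906, -0.048, 0.42, 0.027]
force: [-6.1, -0.1, 4.2]
finger_gap: -0.001
gripper_force: 3.8
```

```bash
python3 -m handwheel '[[0.4,0,-0.4,0,0,0,0],[0.4,0,-0.4,0,0,0,0],[0.4,0,-0.4,0,0,0,0],[0,0,0,0,0,0,0],[0,0,0,0,0,0,0],[0,0,0,0,0,0,0],[0,0,0,0,0,0,0],[0,0,0,0,0,0,0],[0,0,0,0,0,0,0],[0,0,0,0,0,0,0]]'
python3 edge.py | sed -n '1,13p'
```

```text
t: 42.7
tcp_pos: [0.5808, -0.2555, 0.0801]
tool_rot: [0.906, -0.049, 0.42, 0.027]
force: [-15.1, -0.8, 13.9]
finger_gap: -0.002
gripper_force: 10.0
[225.   283.61 292.27]
[227.   283.53 292.37]
[229.   283.55 292.25]
[231.   283.56 292.17]
[233.   283.37 292.06]
[235.   283.43 292.04]
[237.   282.71 291.83]
[239.   282.37 291.66]
[241.   282.42 291.49]
[243.   282.32 291.5 ]
[245.   282.57 291.35]
[247.   282.73 291.21]
[249.   283.05 291.2 ]
```

```bash
python3 -m handwheel '[[0.3,0,-0.4,0,0,0,0],[0.2,0,-0.3,0,0,0,0],[0,0,0,0,0,0,0],[0,0,0,0,0,0,0],[0,0,0,0,0,0,0],[0,0,0,0,0,0,0],[0,0,0,0,0,0,0],[0,0,0,0,0,0,0],[0,0,0,0,0,0,0],[0,0,0,0,0,0,0]]'
python3 edge.py | sed -n '1p;3p;12,13p'; python3 -c "
from station import manip
s=manip.sense();print(s['t'],s['force'],s['qd'].round(3))"
```

```text
t: 44.05
tcp_pos: [0.5809, -0.2555, 0.08]
tool_rot: [0.906, -0.05, 0.42, 0.027]
force: [-18.8, -0.5, 19.2]
finger_gap: 0.0
gripper_force: 13.1
[225.   283.61 292.25]
[229.   283.56 292.23]
[247.   282.66 291.25]
[249.   283.16 291.19]
44.15 [-18.23136535   0.33803881  17.94583383] [ 0.    -0.001  0.     0.001 -0.001  0.001]
```

```bash
python3 -c "
from station import manip
print(manip.sign_off())"
```

```text
the job is handed in; nothing more can be done
None
```

The leftmost teal pack stands upright in the jig between the lugs, flush with the fence to within what the side camera can resolve, and I handed the job in at about 44 s with the diagonal push still held at about 18 N forward and 18 N down; a first push left its foot about 2 mm off the fence, so I backed off, nudged it low down and pushed again.

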